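Put the analyser's reagents and controls away after the run

TASK

The analyser's run is over: sort what was left on the counter back to where each kind is kept. Stand the two flat reagent packs in the two-bay rack, one to a bay, the two small glass control vials in the square pockets of the vial tray, one to a pocket, and the wash bottle in its round drip dish. Keep everything upright, set things down rather than dropping them, and leave the tube rack and the timer where they are.

Things in the scene. Friction and masses are not known exactly. Their poses are not given: they have to be found in the camera images.
- pack_a: flat reagent pack, white plastic, standing upright: a block 70 (its x) by 24 (its y) by 66 high, with two grey screw caps of 19 diameter on top at x = -18 and +18, 80 high over the caps; 110 g or so. Grasp it across the 24 mm sides. Origin: centre of its underside, z up. Both packs are alike and may go into either bay, either way round. (All lengths in mm.)
- pack_b: the second reagent pack, the same as pack_a.
- vial_a: small glass control vial, amber with a white paper band and an aluminium crimp cap, standing upright: round, 26 diameter with straight sides from the foot up to 43, then a shoulder and the cap of 20 diameter, 60 high in all; about 45 g. Origin: centre of its underside, z up. Both vials are alike and may go into either pocket. (All lengths in mm.)
- vial_b: the second control vial, the same as vial_a.
- wash_bottle: wash bottle, white plastic, standing upright: round, 46 diameter with straight sides from the foot up to 78, then a short shoulder and a wide grey cap of 38 diameter, 105 high in all; about 140 g. Origin: centre of its underside, z up. (All lengths in mm.)
- pack_rack: reagent rack, grey, fixed: a low open tray 106 (its x) by 120 (its y) by 20 high, walls and middle divider 8 thick, floor 8 thick, with a small white card holder on its -x wall. The divider runs along x and makes two long bays, each 90 (x) by 48 (y), centred at y = -28 and y = +28 of the rack. Packs stand in a bay with their long side along the rack's x. Origin: centre of its underside, z up. (All lengths in mm.)
- vial_tray: vial tray, grey, fixed: a low open tray 62 (its x) by 118 (its y) by 16 high, walls and divider 6 thick, floor 6 thick. The divider makes two square pockets, each 50 by 50, centred at y = -28 and y = +28 of the tray. Origin: centre of its underside, z up. (All lengths in mm.)
- drip_dish: drip dish of the wash bottle, grey, fixed: round, 86 outside diameter, 17 high, about 70 inside diameter, floor 5 thick. Origin: centre of its underside, z up. (All lengths in mm.)
- tube_rack: bystander: white rack 62 (its x) by 190 (its y) full of capped blood tubes, 86 high, loose. Origin: centre of its underside. Not to be moved. (All lengths in mm.)
- timer: bystander: flat white bench timer 62 by 62 by 17 high with a dull display, lying on the counter among the things, loose. Origin: centre of its underside. Not to be moved. (All lengths in mm.)
Mind the look-alikes: they are no part of the job. What is shaped like the vial_b but red or yellow is not meant.

How it is judged:
By the outcome, as a careful person would: the job done as asked, in the order asked, and still so for the second after the job is handed in, with the robot touching nothing.
It also fails if it takes over 128 s, if anything falls off the work surface, if the arm or the gripper's body presses on something with over 40 N, if the wrist force passes 120 N, or if a joint passes its speed limit or range.

ROBOT

A 7-joint arm with a two-finger parallel gripper is mounted at the origin on the work surface. World frame = base frame: x ahead of the robot, y to its left, z up, the work surface at z = 0. Lengths are in m, angles in degrees, forces in N, time in s.
With the tool pointing down it reaches from about 0.4 to 0.85 m from the base axis. Payload 4.4 kg.
Tool frame: the origin (TCP) lies midway between the tips of the shut fingers; the grasp point (between the pads) lies 19 mm behind it; y points along the fingers, x is the direction in which the jaws open and shut, and the axes are right-handed (so a half turn about y gives the same grasp; the last joint's range is limited). The gripper opens to 94 mm and grips with 3 to 60 N. Pads are 16 mm wide; open, the fingers measure 119 mm over their backs; the gripper's body (75 mm by 177 mm) begins 78 mm behind the grasp point.
Start: joints at [-68.801, 36.005, 2.206, 86.941, -1.547, 57.084, -1.146], TCP at [0.274, 0.589, 0.205] pointing down, gripper open.
Joint ranges: [-175.42, 175.42], [-21.48, 121.26], [-71.46, 75.88], [10.55, 141.38], [-63.04, 243.04], [13.31, 113.54], [-168.57, 168.57]. Speed limits (degrees/s): [147.25, 147.25, 180, 180, 180, 180, 180].

INTERFACE

Orientations are given as [roll, pitch, yaw] about the fixed x, y, z axes, in that order (R = Rz(yaw) Ry(pitch) Rx(roll)).
In Python, from bench import robot, cams gives the robot as it stands. The module is installed in compiled form; this text tells all that it offers.
- The arm moves only by the tool apply_moves, never from a script. Its argument "commands" is a list of rows, each an object with "offset": the shift along the world's x, y, z in m, a list of three; "yaw": the turn about the world's z in degrees; "fingers": the closure, from 0 (fully open) to 1 (shut). In form: [{"offset": [tx, ty, tz], "yaw": yaw, "fingers": fingers}, ...]. A call has 1 to 12 rows; each row is the pose to reach, as a shift and turn from the pose commanded when the call began; what a row does not reach only later rows make up. A row lasts 1/12 s, in which the tool goes at most 41.7 mm and 7.16 degrees, less where a joint would pass 70% of its speed; a pose out of reach is approached as far as the arm can. A call with a gripper value outside its range is refused whole. The fingers move at their own pace and stop on an object; "force" is the grip in N (left out, the last holds). Time passes only in rows, so rows that repeat a pose let the fingers close. It gives the time, the measured TCP pose, the force and the opening at its end, in the units of the state.
- robot.read_state(): the state, without advancing time (a new reading comes with each control period).
- cams.capture(name): name is "scene" or "top"; returns a dict with "color" (420x560x3 uint8, red, green, blue), "fov_y" (degrees; the focal length in pixels is half the picture's height over the tangent of half this angle, whatever the lens; pixels are square), "cx", "cy" (the principal point, pixels), "rvec" (rotation vector, rad) and "tvec" (3), from world to camera coordinates, as OpenCV has them. Camera axes: x right, y down, z forward; pixel columns grow to the right and rows downward; lengths in m; the calibration is good to about 2 mm. A picture is of the moment at which its call begins. There is no depth.
- robot.job_done(): hands the job in, once; it reports no verdict.
The state is a dict: "time_s": time; "q": joint angles; "joint_vel": joint speeds; "joint_efforts": joint torques, N m; "ee_pos": TCP position; "ee_rot": TCP orientation; "ft_force": force on the tool from outside, world axes, zero at the start; "wrist_torque": the same for the moment, N m; "gripper_width": finger opening in m.
Only numpy, scipy, OpenCV 4.12 (cv2) and the standard library are available. Lean on these libraries where they do the work, as an engineer would, in place of code of your own. Each camera call takes 0.05 s, during which the arm holds its last target. There are 200 camera calls.

## Working session

There is one attempt and no reset: what is moved stays moved. The work goes in short steps, Python scripts to look and compute and a tool call to move; the robot and the scene stay as the last step left them, time stands still between calls to the robot, and variables do not carry over. Pictures are saved under pics/ and viewed, about 12 in all and at most 16, crops included, and the job is handed in when it is done.

Besides the shell and the picture viewer there is one more tool, called after ">>>" by a JSON object that holds its "op" and its "data". apply_moves: Moves the arm, as the interface text tells. Its arguments: {"type":"object","properties":{"commands":{"type":"array"},"force":{"type":"number"}},"required":["commands"]}

```bash
mkdir -p pics; cat > h.py <<'E'
import numpy as np, cv2
from bench import robot, cams
def cap(n,fn=None):
    c=cams.capture(n)
    if fn: cv2.imwrite('pics/'+fn,c['color'][:,:,::-1])
    h=c['color'].shape[0]; f=h/2/np.tan(np.radians(c['fov_y'])/2)
    c['K']=np.array([[f,0,c['cx']],[0,f,c['cy']],[0,0,1.]])
    c['R']=cv2.Rodrigues(np.array(c['rvec'],float))[0]; c['t']=np.array(c['tvec'],float).ravel()
    return c
def ray(c,u,v,z):
    d=c['R'].T@np.linalg.inv(c['K'])@[u,v,1]; o=-c['R'].T@c['t']
    return o+d*(z-o[2])/d[2]
def proj(c,p):
    return cv2.projectPoints(np.array(p,float).reshape(-1,1,3),c['R'],c['t'],c['K'],None)[0].reshape(-1,2)
E
python3 - <<'E'
from h import *
a=cap('top','top0.png');b=cap('scene','scene0.png')
for c in(a,b): print(-c['R'].T@c['t'],c['fov_y'],c['cx'],c['cy'],c['R'][2], {k:v for k,v in c.items() if k not in('color','R','K','t')})
print(robot.read_state())
E
```

```text
[ 0.39024666 -0.00922002  1.14193148] 49.05790078053383 283.584125806013 210.06502945762463 [ 0.20900852 -0.00775011 -0.97788311] {'fov_y': 49.05790078053383, 'cx': 283.584125806013, 'cy': 210.06502945762463, 'rvec': array([ 2.05264885, -2.16818022,  0.22540499]), 'tvec': array([0.01620791, 0.62033554, 1.03503917])}
[ 1.03637697 -0.56463831  0.56598573] 56.75527236121086 277.28122720283477 205.67044852996827 [-0.48397704  0.62829133 -0.60911102] {'fov_y': 56.75527236121086, 'cx': 277.28122720283477, 'cy': 205.67044852996827, 'rvec': array([ 2.13879851,  0.70305562, -0.36877854]), 'tvec': array([-0.48078019, -0.19867347,  1.20108815])}
{'time_s': 0.1, 'q': array([-68.8022936 ,  36.0529075 ,   2.20242049,  86.98835075,
        -1.54536387,  57.08351476,  -1.14412701]), 'joint_vel': array([-0.04201292, -0.11739175,  0.0531249 , -0.07471563, -0.02331519,
       -0.07119546, -0.06949002]), 'joint_efforts': array([ 2.17310619e-03, -5.50787079e+01,  1.14691962e+00, -1.87114692e+01,
       -5.22420241e-02,  1.92415266e-02,  6.54465725e-05]), 'ee_pos': array([0.27410217, 0.58873867, 0.20466472]), 'ee_rot': array([-90.00205108,   0.09508201,  65.03519029]), 'ft_force': array([-0.0105035 , -0.00904536, -0.35516879]), 'wrist_torque': array([ 0.01560999, -0.01242612, -0.01287954]), 'gripper_width': 0.0940159601152554}
```

View pics/top0.png

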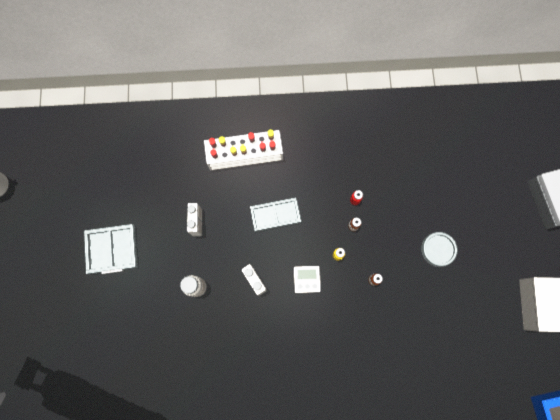

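View pics/scene0.png

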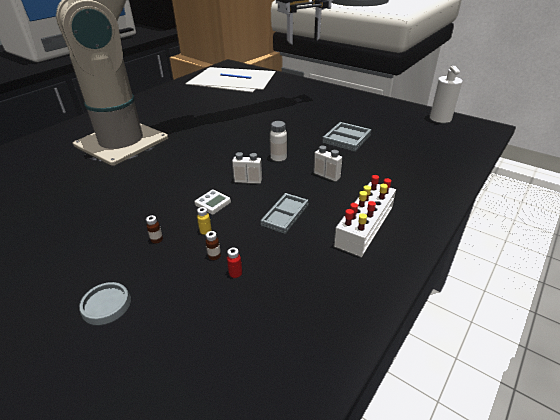

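The top view (image up is about +x, left about +y) shows:
- **Containers:** rack (110,250), tray (275,214), dish (439,249).
- **Packs and bottle:** packs (194,220) and (254,280), bottle (193,286).
- **Vial candidates:** (355,224) amber, (376,280) amber, (357,197) red and (339,254) yellow. The two amber ones with a white band fit the description. I'll confirm them in an enlarged crop.

```bash
python3 - <<'E'
from h import *
a=cap('top');b=cap('scene')
A=a['color']; B=b['color']
crop=cv2.resize(A[170:310,320:400],None,fx=4,fy=4,interpolation=cv2.INTER_CUBIC)
crop2=cv2.resize(B[190:290,130:250],None,fx=3.6,fy=3.6,interpolation=cv2.INTER_CUBIC)
o=np.zeros((560,320+432,3),np.uint8);o[:,:320]=crop;o[:360,320:]=crop2
cv2.imwrite('pics/vials.png',o[:,:,::-1])
o=cv2.resize(A[180:310,70:320],None,fx=3.2,fy=3.2,interpolation=cv2.INTER_CUBIC)
cv2.imwrite('pics/left.png',o[:,:,::-1])
for n,c in(('top',a),('scene',b)):
    m=(c['color'].max(2)>70).astype(np.uint8)
    for k in cv2.findContours(m,cv2.RETR_EXTERNAL,cv2.CHAIN_APPROX_NONE)[0]:
        ar=cv2.contourArea(k)
        if 25<ar<6000:
            r=cv2.minAreaRect(k); print(n,int(ar),np.round(r[0],1),np.round(r[1],1),round(r[2],1),np.round(ray(c,*r[0],0.0)[:2],3))
E
```

```text
top 35 [  2.5 398. ] [12.  5.] 90.0 [0.222 0.663]
top 653 [545.  404.5] [29. 28.] 90.0 [ 0.14  -0.599]
top 2059 [539. 304.] [56. 40.] 90.0 [ 0.367 -0.624]
top 136 [375.4 278.5] [12.  14.9] 71.6 [ 0.45  -0.234]
top 491 [192.1 284.6] [26.2 26.5] 74.1 [0.46  0.216]
top 37 [200.5 261.5] [13. 13.] 90.0 [0.515 0.195]
top 1016 [439. 249.] [36. 36.] 90.0 [ 0.514 -0.399]
top 136 [354.8 223.2] [11.3 14.8] 45.0 [ 0.59  -0.196]
top 158 [356.3 196.9] [12.1 17.4] 26.6 [ 0.658 -0.205]
top 131 [  4. 184.] [24.  8.] 90.0 [0.743 0.697]
top 838 [546. 197.] [58. 26.] 90.0 [ 0.631 -0.688]
scene 1570 [104.5 303. ] [38.9 51.9] 63.4 [ 0.505 -0.397]
scene 324 [234.2 262. ] [30.3 13.5] 82.9 [ 0.628 -0.181]
scene 81 [213. 250.] [10. 12.] 90.0 [ 0.569 -0.181]
scene 82 [155.1 234.2] [ 9.7 12.6] 76.0 [ 0.43 -0.22]
scene 90 [151.5 221.1] [12.5 10.5] 80.5 [ 0.387 -0.195]
scene 884 [284.5 212. ] [26.5 49.3] 41.6 [0.615 0.01 ]
scene 871 [207.5 215.1] [34.5 53.1] 18.4 [ 0.476 -0.105]
scene 2642 [365.  214.3] [38.5 86.4] 31.8 [0.771 0.111]
scene 668 [246.5 167.5] [31. 29.] 90.0 [0.415 0.108]
scene 646 [327.5 162.5] [35. 27.] 90.0 [0.582 0.258]
scene 430 [278.  144.5] [16. 31.] 0.0 [0.407 0.262]
scene 658 [346.4 133.2] [44.3 20.3] 13.5 [0.539 0.444]
scene 61 [277.5 124. ] [ 6. 13.] 90.0 [0.323 0.372]
scene 2377 [119. 141.] [83.2 55.5] 26.6 [-0.009 -0.003]
scene 27 [59.5 99.8] [26.  2.] 69.4 [-0.481  0.065]
```

View pics/vials.png

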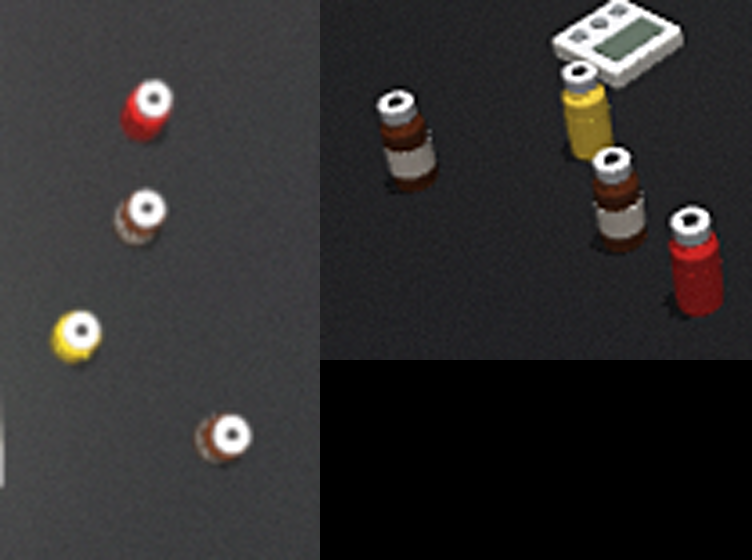

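View pics/left.png

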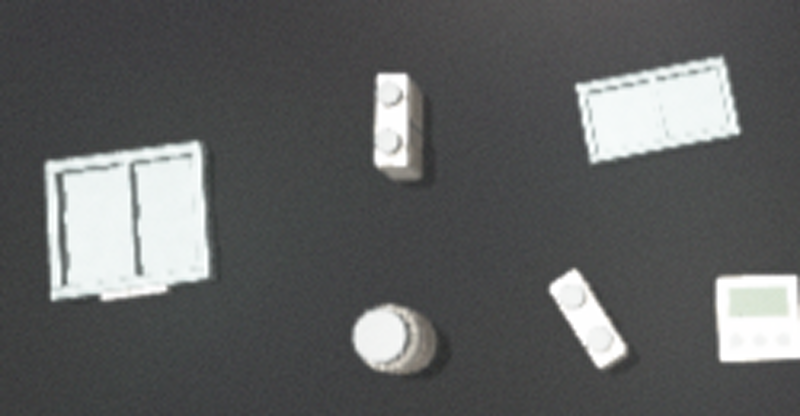

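Crops confirm the two amber, white-banded vials: cap centres at about top (356.7,222) and (378,278.7). The red one at (357,197) and the yellow one at (339,254) are decoys. Next I turn these into positions.

```bash
python3 - <<'E'
from h import *
a=cap('top');b=cap('scene')
A=a['color']
for th in (130,215):
    m=(A.min(2)>th).astype(np.uint8)
    for k in cv2.findContours(m,cv2.RETR_EXTERNAL,cv2.CHAIN_APPROX_NONE)[0]:
        ar=cv2.contourArea(k); r=cv2.minAreaRect(k)
        if 25<ar<3500 and 75<r[0][0]<470 and r[0][1]>180:
            print(th,int(ar),np.round(r[0],1),np.round(r[1],1),round(r[2],1),[np.round(ray(a,*r[0],z)[:2],4).tolist() for z in (.017,.066,.06,.105)])
f=lambda x,y,x0=70,y0=180,s=3.2:((x+.5)/s-.5+x0,(y+.5)/s-.5+y0)
def show(n,pts,z):
    P=np.array([ray(a,*p,z) for p in pts]); print(n,np.round(P[:,:2],4).tolist(),'mean',np.round(P.mean(0)[:2],4))
    d=P[1]-P[0];print('   ang01',np.degrees(np.arctan2(d[1],d[0])).round(1),'len',np.linalg.norm(d).round(4)); return P.mean(0)
P={}
P['pa']=show('packa caps',[f(389,95),f(389,142)],.08)
P['pb']=show('packb caps',[f(572,294),f(600,340)],.08)
show('packa top',[f(377,74),f(375,166),f(408,168),f(408,73)],.066)
show('packb top',[f(549,283),f(603,369),f(627,352),f(575,269)],.066)
P['wb']=show('bottle cap',[f(381,337),f(381,338)],.105)
P['v1']=show('v1',[f(147,208,320,170,4)]*2,.06)
P['v2']=show('v2',[f(232,435,320,170,4)]*2,.06)
show('rack',[f(45,161),f(52,300),f(210,278),f(202,141)],.02)
show('tray',[f(576,84),f(592,163),f(740,133),f(722,57)],.016)
# check scene projection
for n,z in (('pa',.08),('pb',.08),('wb',.105),('v1',.06),('v2',.06)): print(n,proj(b,[P[n][0],P[n][1],z]).round(1))
E
```

```text
130 315 [190. 285.] [20. 20.] 90.0 [[0.4582, 0.2178], [0.4552, 0.2079], [0.4556, 0.2091], [0.4529, 0.2001]]
130 59 [377.5 278. ] [8. 9.] 90.0 [[0.4502, -0.2361], [0.4476, -0.2262], [0.4479, -0.2274], [0.4455, -0.2183]]
130 662 [306.5 279. ] [26. 27.] 90.0 [[0.4572, -0.0643], [0.4542, -0.0619], [0.4546, -0.0622], [0.4519, -0.06]]
130 325 [253.2 279.2] [31.4 11.6] 57.7 [[0.4636, 0.0646], [0.4604, 0.0614], [0.4608, 0.0618], [0.4579, 0.0588]]
130 56 [340. 252.] [8. 8.] 90.0 [[0.5181, -0.1505], [0.5125, -0.1443], [0.5132, -0.1451], [0.5081, -0.1394]]
130 857 [439.5 248.5] [33. 33.] 90.0 [[0.5133, -0.3948], [0.508, -0.378], [0.5086, -0.38], [0.5037, -0.3646]]
130 2128 [109.3 249.1] [47.2 50.2] 85.9 [[0.5563, 0.4152], [0.5491, 0.3967], [0.55, 0.3989], [0.5433, 0.382]]
130 56 [356.5 221.5] [8.5 8.5] 45.0 [[0.5917, -0.1975], [0.5829, -0.1893], [0.584, -0.1903], [0.5759, -0.1828]]
130 299 [192.5 218.5] [31. 11.] 90.0 [[0.6217, 0.2097], [0.6116, 0.2001], [0.6129, 0.2013], [0.6036, 0.1925]]
130 1131 [275.1 213.6] [25.1 47.9] 78.7 [[0.6229, 0.0035], [0.6128, 0.0029], [0.614, 0.003], [0.6047, 0.00
[... 1691 characters left out ...]
0.0517], [0.4351, 0.0339], [0.4968, 0.069]] mean [0.4609 0.0607]
   ang01 -150.1 len 0.0734
bottle cap [[0.4531, 0.2029], [0.4524, 0.2029]] mean [0.4527 0.2029]
   ang01 179.4 len 0.0007
v1 [[0.5837, -0.19], [0.5837, -0.19]] mean [ 0.5837 -0.19  ]
   ang01 0.0 len 0.0
v2 [[0.447, -0.2276], [0.447, -0.2276]] mean [ 0.447  -0.2276]
   ang01 0.0 len 0.0
rack [[0.607, 0.4784], [0.4996, 0.4692], [0.5097, 0.3497], [0.6161, 0.3573]] mean [0.5581 0.4136]
   ang01 -175.1 len 0.1078
tray [[0.6462, 0.0662], [0.5829, 0.0563], [0.6002, -0.0596], [0.6616, -0.0493]] mean [0.6227 0.0034]
   ang01 -171.1 len 0.0641
pa [[328.3 148.7]]
pb [[246.5 153.8]]
wb [[277.8 123.2]]
v1 [[211.6 233.7]]
v2 [[151.4 217.8]]
```

>>> {"op": "apply_moves", "data": {"commands": [{"offset": [0.02, -0.023, 0], "yaw": 2, "fingers": 0.4}, {"offset": [0.05, -0.057, 0], "yaw": 6, "fingers": 0.4}, {"offset": [0.076, -0.087, 0], "yaw": 10, "fingers": 0.4}, {"offset": [0.102, -0.117, 0], "yaw": 14, "fingers": 0.4}, {"offset": [0.128, -0.147, 0], "yaw": 18, "fingers": 0.4}, {"offset": [0.154, -0.177, 0], "yaw": 22, "fingers": 0.4}, {"offset": [0.18, -0.207, 0], "yaw": 24, "fingers": 0.4}, {"offset": [0.206, -0.237, 0], "yaw": 24, "fingers": 0.4}, {"offset": [0.232, -0.267, 0], "yaw": 24, "fingers": 0.4}, {"offset": [0.258, -0.297, 0], "yaw": 24, "fingers": 0.4}, {"offset": [0.284, -0.327, 0], "yaw": 24, "fingers": 0.4}, {"offset": [0.31, -0.357, 0], "yaw": 24, "fingers": 0.4}], "force": 15}}

```text
time_s: 1.3
ee_pos: [0.5854, 0.2305, 0.2056]
ee_rot: [-90.0, -0.0, 89.0]
ft_force: [0.2, 0.6, -0.6]
gripper_width: 0.0565
```

>>> {"op": "apply_moves", "data": {"commands": [{"offset": [0.02, -0.021, 0], "yaw": 0, "fingers": 0.4}, {"offset": [0.03, -0.031, -0.02], "yaw": 0, "fingers": 0.4}, {"offset": [0.03, -0.031, -0.045], "yaw": 0, "fingers": 0.4}, {"offset": [0.03, -0.031, -0.07], "yaw": 0, "fingers": 0.4}, {"offset": [0.03, -0.031, -0.095], "yaw": 0, "fingers": 0.4}, {"offset": [0.03, -0.031, -0.11], "yaw": 0, "fingers": 0.4}, {"offset": [0.03, -0.031, -0.11], "yaw": 0, "fingers": 0.4}]}}

```text
time_s: 1.88
ee_pos: [0.6117, 0.2002, 0.0917]
ee_rot: [-89.6, 0.1, 89.0]
ft_force: [-0.3, 0.3, 0.4]
gripper_width: 0.0563
```

```bash
python3 - <<'E'
from h import *
a=cap('top');b=cap('scene')
o=np.hstack([cv2.resize(a['color'][170:270,140:250],(440,400)),cv2.resize(b['color'][90:210,270:390],(400,400))])
cv2.imwrite('pics/p1.png',o[:,:,::-1]); print(robot.read_state()['ee_pos'])
E
```

```text
[0.61431972 0.2012539  0.09538644]
```

View pics/p1.png

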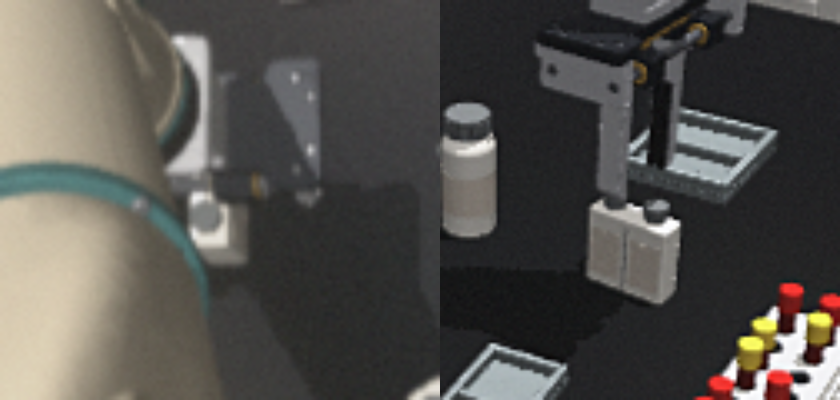

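The fingers straddle the pack in the scene crop (pack at about crop (635,250)). I'll lower and grip.

>>> {"op": "apply_moves", "data": {"commands": [{"offset": [0, 0, -0.015], "yaw": 0, "fingers": 0.4}, {"offset": [0, 0, -0.035], "yaw": 0, "fingers": 0.4}, {"offset": [0, 0, -0.055], "yaw": 0, "fingers": 0.4}, {"offset": [0, 0, -0.065], "yaw": 0, "fingers": 0.4}, {"offset": [0, 0, -0.065], "yaw": 0, "fingers": 0.4}, {"offset": [0, 0, -0.065], "yaw": 0, "fingers": 0.6}, {"offset": [0, 0, -0.065], "yaw": 0, "fingers": 0.7}, {"offset": [0, 0, -0.065], "yaw": 0, "fingers": 0.85}, {"offset": [0, 0, -0.065], "yaw": 0, "fingers": 1}, {"offset": [0, 0, -0.065], "yaw": 0, "fingers": 1}, {"offset": [0, 0, -0.065], "yaw": 0, "fingers": 1}, {"offset": [0, 0, -0.065], "yaw": 0, "fingers": 1}], "force": 15}}

```text
time_s: 2.98
ee_pos: [0.6148, 0.2014, 0.0312]
ee_rot: [-90.1, -0.0, 89.0]
ft_force: [0.0, -0.6, 4.1]
gripper_width: 0.024
```

>>> {"op": "apply_moves", "data": {"commands": [{"offset": [0, 0, 0.01], "yaw": 0, "fingers": 1}, {"offset": [0, 0, 0.03], "yaw": 0, "fingers": 1}, {"offset": [0, 0, 0.05], "yaw": 0, "fingers": 1}, {"offset": [-0.002, 0.01, 0.07], "yaw": 0, "fingers": 1}, {"offset": [-0.007, 0.03, 0.08], "yaw": 1, "fingers": 1}, {"offset": [-0.015, 0.06, 0.08], "yaw": 2, "fingers": 1}, {"offset": [-0.022, 0.09, 0.08], "yaw": 3, "fingers": 1}, {"offset": [-0.03, 0.12, 0.08], "yaw": 4, "fingers": 1}, {"offset": [-0.037, 0.15, 0.08], "yaw": 5, "fingers": 1}, {"offset": [-0.044, 0.18, 0.08], "yaw": 5.5, "fingers": 1}, {"offset": [-0.052, 0.21, 0.08], "yaw": 5.5, "fingers": 1}, {"offset": [-0.057, 0.23, 0.08], "yaw": 5.5, "fingers": 1}]}}

```text
time_s: 3.98
ee_pos: [0.555, 0.4353, 0.1107]
ee_rot: [-89.9, -0.1, 94.7]
ft_force: [-0.7, 0.6, -1.0]
gripper_width: 0.0237
```

>>> {"op": "apply_moves", "data": {"commands": [{"offset": [-0.002, 0.0105, 0], "yaw": 0, "fingers": 1}, {"offset": [-0.002, 0.0105, -0.01], "yaw": 0, "fingers": 1}, {"offset": [-0.002, 0.0105, -0.03], "yaw": 0, "fingers": 1}, {"offset": [-0.002, 0.0105, -0.045], "yaw": 0, "fingers": 1}, {"offset": [-0.002, 0.0105, -0.05], "yaw": 0, "fingers": 1}, {"offset": [-0.002, 0.0105, -0.05], "yaw": 0, "fingers": 1}]}}

```text
time_s: 4.48
ee_pos: [0.5553, 0.4382, 0.0582]
ee_rot: [-89.8, 0.2, 94.4]
ft_force: [0.1, -0.5, -2.0]
gripper_width: 0.0237
```

```bash
python3 - <<'E'
from h import *
a=cap('top');b=cap('scene')
o=np.hstack([cv2.resize(a['color'][190:290,60:170],(440,400)),cv2.resize(b['color'][60:170,290:400],(400,400),interpolation=cv2.INTER_CUBIC)])
cv2.imwrite('pics/p2.png',o[:,:,::-1]); s=robot.read_state();print(s['ee_pos'],s['ft_force'],s['gripper_width'])
E
```

```text
[0.55635261 0.44049886 0.06072916] [ 0.20309718  0.55212372 -1.09363556] 0.023629102721789357
```

View pics/p2.png

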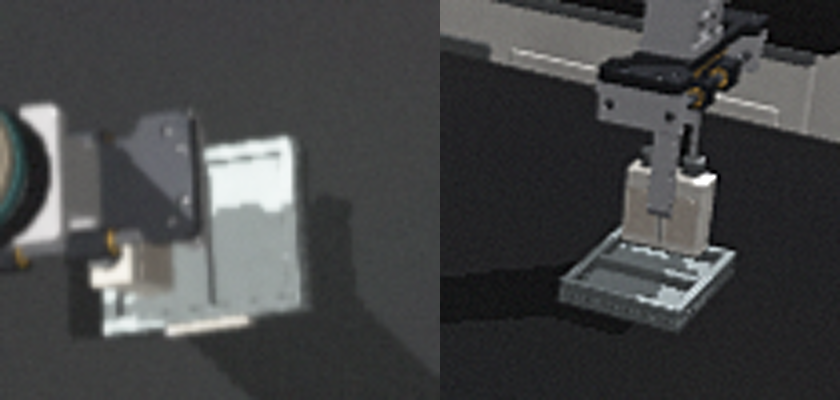

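The pack is over the far bay with its base just above the rim. I'll lower it the last 22 mm.

>>> {"op": "apply_moves", "data": {"commands": [{"offset": [0, 0.001, -0.006], "yaw": 0, "fingers": 1}, {"offset": [0, 0.001, -0.012], "yaw": 0, "fingers": 1}, {"offset": [0, 0.001, -0.017], "yaw": 0, "fingers": 1}, {"offset": [0, 0.001, -0.02], "yaw": 0, "fingers": 1}, {"offset": [0, 0.001, -0.021], "yaw": 0, "fingers": 1}, {"offset": [0, 0.001, -0.022], "yaw": 0, "fingers": 1}, {"offset": [0, 0.001, -0.022], "yaw": 0, "fingers": 1}, {"offset": [0, 0.001, -0.022], "yaw": 0, "fingers": 1}]}}

```text
time_s: 5.25
ee_pos: [0.5551, 0.4427, 0.0392]
ee_rot: [-90.0, 0.0, 94.5]
ft_force: [-2.0, -1.8, 5.0]
gripper_width: 0.0237
```

>>> {"op": "apply_moves", "data": {"commands": [{"offset": [0, 0, 0], "yaw": 0, "fingers": 0.7}, {"offset": [0, 0, 0], "yaw": 0, "fingers": 0.6}, {"offset": [0, 0, 0], "yaw": 0, "fingers": 0.5}, {"offset": [0, 0, 0], "yaw": 0, "fingers": 0.5}, {"offset": [0, 0, 0.01], "yaw": 0, "fingers": 0.5}, {"offset": [0, 0, 0.03], "yaw": 0, "fingers": 0.5}, {"offset": [0, 0, 0.06], "yaw": 0, "fingers": 0.5}, {"offset": [0, 0, 0.09], "yaw": 0, "fingers": 0.5}, {"offset": [0, 0, 0.12], "yaw": 0, "fingers": 0.5}, {"offset": [0, 0, 0.15], "yaw": 0, "fingers": 0.5}, {"offset": [0, 0, 0.162], "yaw": 0, "fingers": 0.5}, {"offset": [0, 0, 0.162], "yaw": 0, "fingers": 0.5}]}}

```text
time_s: 6.25
ee_pos: [0.5572, 0.4443, 0.2049]
ee_rot: [-90.4, -0.3, 94.5]
ft_force: [0.0, 0.5, -0.5]
gripper_width: 0.047
```

>>> {"op": "apply_moves", "data": {"commands": [{"offset": [-0.004, -0.015, 0], "yaw": 2, "fingers": 0.4}, {"offset": [-0.011, -0.045, 0], "yaw": 5, "fingers": 0.4}, {"offset": [-0.02, -0.08, 0], "yaw": 8, "fingers": 0.4}, {"offset": [-0.029, -0.116, 0], "yaw": 11, "fingers": 0.4}, {"offset": [-0.038, -0.152, 0], "yaw": 14, "fingers": 0.4}, {"offset": [-0.047, -0.188, 0], "yaw": 17, "fingers": 0.4}, {"offset": [-0.055, -0.224, 0], "yaw": 20, "fingers": 0.4}, {"offset": [-0.064, -0.26, 0], "yaw": 23, "fingers": 0.4}, {"offset": [-0.073, -0.296, 0], "yaw": 25, "fingers": 0.4}, {"offset": [-0.082, -0.332, 0], "yaw": 25, "fingers": 0.4}, {"offset": [-0.09, -0.365, 0], "yaw": 25, "fingers": 0.4}, {"offset": [-0.094, -0.3815, 0], "yaw": 25, "fingers": 0.4}]}}

```text
time_s: 7.25
ee_pos: [0.4584, 0.0564, 0.1989]
ee_rot: [-89.7, 0.0, 119.3]
ft_force: [0.6, -0.3, -0.4]
gripper_width: 0.0563
```

>>> {"op": "apply_moves", "data": {"commands": [{"offset": [0, 0, -0.01], "yaw": 0, "fingers": 0.4}, {"offset": [0, 0, -0.035], "yaw": 0, "fingers": 0.4}, {"offset": [0, 0, -0.065], "yaw": 0, "fingers": 0.4}, {"offset": [0, 0, -0.09], "yaw": 0, "fingers": 0.4}, {"offset": [0, 0, -0.105], "yaw": 0, "fingers": 0.4}, {"offset": [0, 0, -0.105], "yaw": 0, "fingers": 0.4}]}}

```text
time_s: 7.75
ee_pos: [0.4576, 0.0606, 0.0917]
ee_rot: [-89.5, -0.2, 119.5]
ft_force: [0.2, -0.5, 0.1]
gripper_width: 0.0563
```

```bash
python3 - <<'E'
from h import *
a=cap('top');b=cap('scene')
m=a['color'][190:290,60:170]
o=np.hstack([cv2.resize(m,(440,400)),cv2.resize(b['color'][90:210,190:300],(360,400),interpolation=cv2.INTER_CUBIC)])
cv2.imwrite('pics/p3.png',o[:,:,::-1]); s=robot.read_state();print(s['ee_pos'],s['ee_rot'],s['ft_force'],s['gripper_width'])
E
```

```text
[0.46014701 0.0611813  0.09455405] [-8.98357659e+01 -6.94551451e-02  1.19545010e+02] [0.17776615 0.40845043 0.88470348] 0.05616734768787196
```

View pics/p3.png

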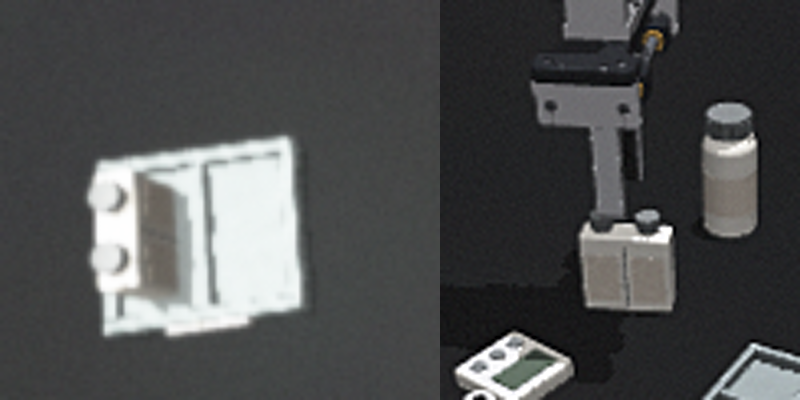

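Pack_a stands in the far bay. The fingers straddle pack_b at crop (628,265), with the timer clear. Grip it.

>>> {"op": "apply_moves", "data": {"commands": [{"offset": [0, 0, -0.015], "yaw": 0, "fingers": 0.4}, {"offset": [0, 0, -0.035], "yaw": 0, "fingers": 0.4}, {"offset": [0, 0, -0.055], "yaw": 0, "fingers": 0.4}, {"offset": [0, 0, -0.065], "yaw": 0, "fingers": 0.4}, {"offset": [0, 0, -0.065], "yaw": 0, "fingers": 0.4}, {"offset": [0, 0, -0.065], "yaw": 0, "fingers": 0.6}, {"offset": [0, 0, -0.065], "yaw": 0, "fingers": 0.7}, {"offset": [0, 0, -0.065], "yaw": 0, "fingers": 0.85}, {"offset": [0, 0, -0.065], "yaw": 0, "fingers": 1}, {"offset": [0, 0, -0.065], "yaw": 0, "fingers": 1}, {"offset": [0, 0, -0.065], "yaw": 0, "fingers": 1}, {"offset": [0, 0, -0.065], "yaw": 0, "fingers": 1}]}}

```text
time_s: 8.85
ee_pos: [0.4618, 0.0614, 0.0311]
ee_rot: [-90.1, 0.0, 119.5]
ft_force: [-2.0, 0.2, 6.9]
gripper_width: 0.0239
```

>>> {"op": "apply_moves", "data": {"commands": [{"offset": [0, 0, 0.01], "yaw": 0, "fingers": 1}, {"offset": [0, 0, 0.03], "yaw": 0, "fingers": 1}, {"offset": [0, 0, 0.06], "yaw": 0, "fingers": 1}, {"offset": [0, 0, 0.09], "yaw": 0, "fingers": 1}, {"offset": [0, 0, 0.12], "yaw": 0, "fingers": 1}, {"offset": [0.002, 0.007, 0.135], "yaw": -2, "fingers": 1}, {"offset": [0.006, 0.02, 0.14], "yaw": -5, "fingers": 1}, {"offset": [0.014, 0.045, 0.14], "yaw": -8, "fingers": 1}, {"offset": [0.022, 0.073, 0.14], "yaw": -11, "fingers": 1}, {"offset": [0.031, 0.103, 0.14], "yaw": -14, "fingers": 1}, {"offset": [0.04, 0.133, 0.14], "yaw": -17, "fingers": 1}, {"offset": [0.049, 0.163, 0.14], "yaw": -20, "fingers": 1}]}}

```text
time_s: 9.85
ee_pos: [0.5103, 0.2254, 0.1704]
ee_rot: [-90.0, 0.0, 99.4]
ft_force: [1.4, 0.0, -0.3]
gripper_width: 0.0241
```

>>> {"op": "apply_moves", "data": {"commands": [{"offset": [0.009, 0.03, 0], "yaw": -2, "fingers": 1}, {"offset": [0.018, 0.06, 0], "yaw": -4, "fingers": 1}, {"offset": [0.028, 0.09, 0], "yaw": -5, "fingers": 1}, {"offset": [0.036, 0.118, 0], "yaw": -5, "fingers": 1}, {"offset": [0.044, 0.143, 0], "yaw": -5, "fingers": 1}, {"offset": [0.049, 0.16, -0.01], "yaw": -5, "fingers": 1}, {"offset": [0.049, 0.162, -0.03], "yaw": -5, "fingers": 1}, {"offset": [0.049, 0.162, -0.06], "yaw": -5, "fingers": 1}, {"offset": [0.049, 0.162, -0.085], "yaw": -5, "fingers": 1}, {"offset": [0.049, 0.162, -0.1], "yaw": -5, "fingers": 1}, {"offset": [0.049, 0.162, -0.11], "yaw": -5, "fingers": 1}, {"offset": [0.049, 0.162, -0.11], "yaw": -5, "fingers": 1}]}}

```text
time_s: 10.85
ee_pos: [0.5577, 0.385, 0.0577]
ee_rot: [-89.8, 0.2, 94.5]
ft_force: [-0.1, -0.6, -1.2]
gripper_width: 0.0238
```

```bash
python3 - <<'E'
from h import *
a=cap('top');b=cap('scene')
m=a['color'][190:290,60:170]
o=np.hstack([cv2.resize(m,(440,400)),cv2.resize(b['color'][60:170,290:400],(400,400),interpolation=cv2.INTER_CUBIC)])
cv2.imwrite('pics/p4.png',o[:,:,::-1]); s=robot.read_state();print(s['ee_pos'],s['ee_rot'],s['ft_force'],s['gripper_width'])
E
```

```text
[0.55959102 0.38633827 0.0607508 ] [-9.00089683e+01 -6.96427679e-03  9.45238094e+01] [-0.00313108 -0.55427158 -0.0268598 ] 0.023781843022862188
```

View pics/p4.png

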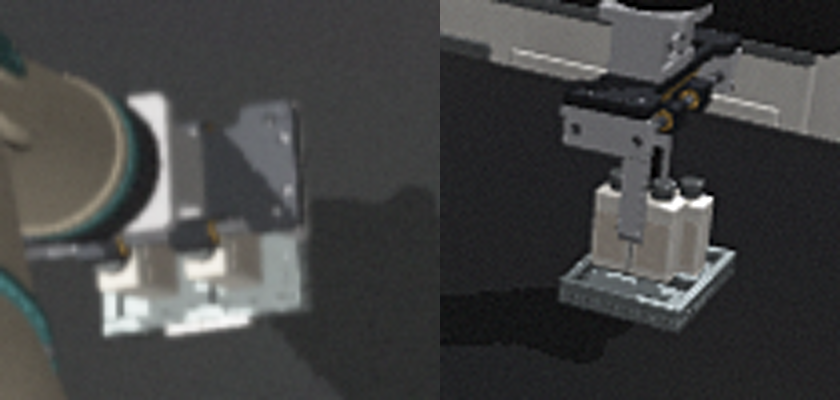

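Pack_b hangs over the near bay, parallel to pack_a. Lower and release.

>>> {"op": "apply_moves", "data": {"commands": [{"offset": [0, 0, -0.006], "yaw": 0, "fingers": 1}, {"offset": [0, 0, -0.012], "yaw": 0, "fingers": 1}, {"offset": [0, 0, -0.017], "yaw": 0, "fingers": 1}, {"offset": [0, 0, -0.02], "yaw": 0, "fingers": 1}, {"offset": [0, 0, -0.021], "yaw": 0, "fingers": 1}, {"offset": [0, 0, -0.022], "yaw": 0, "fingers": 1}, {"offset": [0, 0, -0.022], "yaw": 0, "fingers": 1}, {"offset": [0, 0, -0.022], "yaw": 0, "fingers": 1}]}}

```text
time_s: 11.62
ee_pos: [0.5591, 0.3861, 0.0392]
ee_rot: [-90.0, 0.0, 94.5]
ft_force: [-3.2, -2.5, 5.8]
gripper_width: 0.024
```

>>> {"op": "apply_moves", "data": {"commands": [{"offset": [0, 0, 0], "yaw": 0, "fingers": 0.7}, {"offset": [0, 0, 0], "yaw": 0, "fingers": 0.6}, {"offset": [0, 0, 0], "yaw": 0, "fingers": 0.55}, {"offset": [0, 0, 0], "yaw": 0, "fingers": 0.55}, {"offset": [0, 0, 0.01], "yaw": 0, "fingers": 0.55}, {"offset": [0, 0, 0.03], "yaw": 0, "fingers": 0.55}, {"offset": [0, 0, 0.06], "yaw": 0, "fingers": 0.55}, {"offset": [0, 0, 0.09], "yaw": 0, "fingers": 0.55}, {"offset": [0, 0, 0.12], "yaw": 0, "fingers": 0.55}, {"offset": [0, 0, 0.15], "yaw": 0, "fingers": 0.55}, {"offset": [0, 0, 0.162], "yaw": 0, "fingers": 0.55}, {"offset": [0, 0, 0.162], "yaw": 0, "fingers": 0.55}]}}

```text
time_s: 12.62
ee_pos: [0.5613, 0.3877, 0.2048]
ee_rot: [-90.4, -0.2, 94.5]
ft_force: [-0.1, 1.2, 0.7]
gripper_width: 0.0423
```

>>> {"op": "apply_moves", "data": {"commands": [{"offset": [0.001, -0.012, 0], "yaw": 0, "fingers": 0.5}, {"offset": [0.002, -0.036, 0], "yaw": 0, "fingers": 0.5}, {"offset": [0.003, -0.07, 0], "yaw": 0, "fingers": 0.5}, {"offset": [0.005, -0.107, 0], "yaw": 0, "fingers": 0.5}, {"offset": [0.006, -0.144, 0], "yaw": 0, "fingers": 0.5}, {"offset": [0.008, -0.181, 0], "yaw": 0, "fingers": 0.5}, {"offset": [0.009, -0.218, 0], "yaw": 0, "fingers": 0.5}, {"offset": [0.011, -0.255, 0], "yaw": 0, "fingers": 0.5}, {"offset": [0.013, -0.292, 0], "yaw": 0, "fingers": 0.5}, {"offset": [0.014, -0.329, 0], "yaw": 0, "fingers": 0.5}, {"offset": [0.016, -0.366, 0], "yaw": 0, "fingers": 0.5}, {"offset": [0.018, -0.403, 0], "yaw": 0, "fingers": 0.5}]}}

```text
time_s: 13.62
ee_pos: [0.5748, -0.0196, 0.1981]
ee_rot: [-89.7, 0.0, 94.5]
ft_force: [-0.1, 0.4, 0.0]
gripper_width: 0.0471
```

>>> {"op": "apply_moves", "data": {"commands": [{"offset": [0.001, -0.037, 0], "yaw": 0, "fingers": 0.5}, {"offset": [0.003, -0.074, 0], "yaw": 0, "fingers": 0.5}, {"offset": [0.005, -0.111, 0], "yaw": 0, "fingers": 0.5}, {"offset": [0.006, -0.145, 0], "yaw": 0, "fingers": 0.5}, {"offset": [0.007, -0.165, 0], "yaw": 0, "fingers": 0.5}, {"offset": [0.007, -0.173, -0.01], "yaw": 0, "fingers": 0.5}, {"offset": [0.007, -0.173, -0.03], "yaw": 0, "fingers": 0.5}, {"offset": [0.007, -0.173, -0.06], "yaw": 0, "fingers": 0.5}, {"offset": [0.007, -0.173, -0.09], "yaw": 0, "fingers": 0.5}, {"offset": [0.007, -0.173, -0.11], "yaw": 0, "fingers": 0.5}, {"offset": [0.007, -0.173, -0.12], "yaw": 0, "fingers": 0.5}, {"offset": [0.007, -0.173, -0.12], "yaw": 0, "fingers": 0.5}]}}

```text
time_s: 14.62
ee_pos: [0.5811, -0.1878, 0.0765]
ee_rot: [-89.6, -0.2, 94.6]
ft_force: [0.2, 0.8, -0.0]
gripper_width: 0.0472
```

```bash
python3 - <<'E'
from h import *
a=cap('top');b=cap('scene')
m=a['color'][180:280,60:170]
o=np.hstack([cv2.resize(m,(440,400)),cv2.resize(b['color'][180:290,150:260],(400,400),interpolation=cv2.INTER_CUBIC)])
cv2.imwrite('pics/p5.png',o[:,:,::-1]); s=robot.read_state();print(s['ee_pos'],s['ee_rot'],s['ft_force'],s['gripper_width'])
E
```

```text
[ 0.58405138 -0.18904418  0.08006052] [-8.99427070e+01 -4.09101183e-02  9.45677621e+01] [0.14431712 0.21081884 0.12515962] 0.04689165673162709
```

View pics/p5.png

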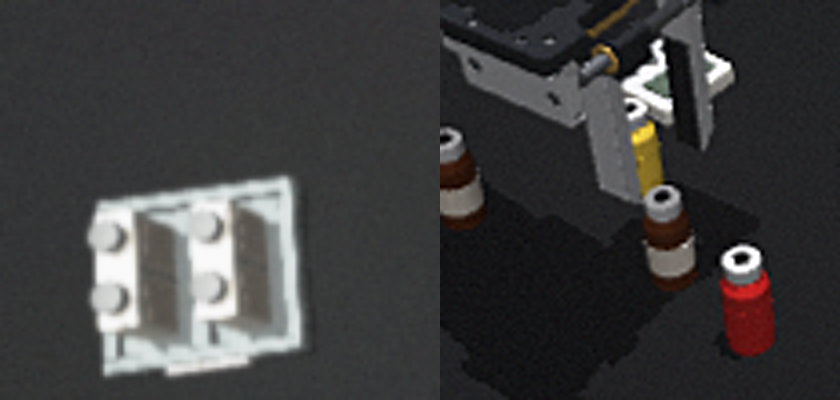

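Both packs stand in their bays. The fingers are centred above the amber vial (crop (662,200)), with red and yellow clear. Grip gently.

>>> {"op": "apply_moves", "data": {"commands": [{"offset": [0, 0, -0.015], "yaw": 0, "fingers": 0.5}, {"offset": [0, 0, -0.035], "yaw": 0, "fingers": 0.5}, {"offset": [0, 0, -0.054], "yaw": 0, "fingers": 0.5}, {"offset": [0, 0, -0.064], "yaw": 0, "fingers": 0.5}, {"offset": [0, 0, -0.064], "yaw": 0, "fingers": 0.5}, {"offset": [0, 0, -0.064], "yaw": 0, "fingers": 0.6}, {"offset": [0, 0, -0.064], "yaw": 0, "fingers": 0.7}, {"offset": [0, 0, -0.064], "yaw": 0, "fingers": 0.8}, {"offset": [0, 0, -0.064], "yaw": 0, "fingers": 1}, {"offset": [0, 0, -0.064], "yaw": 0, "fingers": 1}, {"offset": [0, 0, -0.064], "yaw": 0, "fingers": 1}, {"offset": [0, 0, -0.064], "yaw": 0, "fingers": 1}], "force": 10}}

```text
time_s: 15.72
ee_pos: [0.5853, -0.19, 0.0177]
ee_rot: [-90.1, 0.0, 94.5]
ft_force: [-0.3, 0.0, 5.4]
gripper_width: 0.0257
```

>>> {"op": "apply_moves", "data": {"commands": [{"offset": [0, 0, 0.01], "yaw": 0, "fingers": 1}, {"offset": [0, 0, 0.03], "yaw": 0, "fingers": 1}, {"offset": [0, 0, 0.06], "yaw": 0, "fingers": 1}, {"offset": [0.001, 0.008, 0.08], "yaw": 0, "fingers": 1}, {"offset": [0.004, 0.025, 0.085], "yaw": 0, "fingers": 1}, {"offset": [0.008, 0.052, 0.085], "yaw": 0, "fingers": 1}, {"offset": [0.013, 0.082, 0.085], "yaw": 0, "fingers": 1}, {"offset": [0.018, 0.112, 0.085], "yaw": 0, "fingers": 1}, {"offset": [0.022, 0.142, 0.085], "yaw": 0, "fingers": 1}, {"offset": [0.027, 0.172, 0.085], "yaw": 0, "fingers": 1}, {"offset": [0.031, 0.2, 0.085], "yaw": 0, "fingers": 1}, {"offset": [0.0345, 0.217, 0.085], "yaw": 0, "fingers": 1}]}}

```text
time_s: 16.72
ee_pos: [0.6187, 0.032, 0.102]
ee_rot: [-90.0, -0.1, 94.7]
ft_force: [0.4, 0.5, -0.8]
gripper_width: 0.0256
```

>>> {"op": "apply_moves", "data": {"commands": [{"offset": [0, 0.004, 0], "yaw": 0, "fingers": 1}, {"offset": [0, 0.004, -0.01], "yaw": 0, "fingers": 1}, {"offset": [0, 0.004, -0.03], "yaw": 0, "fingers": 1}, {"offset": [0, 0.004, -0.045], "yaw": 0, "fingers": 1}, {"offset": [0, 0.004, -0.05], "yaw": 0, "fingers": 1}, {"offset": [0, 0.004, -0.05], "yaw": 0, "fingers": 1}]}}

```text
time_s: 17.22
ee_pos: [0.6172, 0.0287, 0.0497]
ee_rot: [-89.8, 0.1, 94.4]
ft_force: [-0.5, -0.4, -0.1]
gripper_width: 0.0259
```

```bash
python3 - <<'E'
from h import *
a=cap('top');b=cap('scene')
m=a['color'][170:270,230:340]
o=np.hstack([cv2.resize(m,(440,400)),cv2.resize(b['color'][150:250,230:330],(400,400),interpolation=cv2.INTER_CUBIC)])
cv2.imwrite('pics/p6.png',o[:,:,::-1]); s=robot.read_state();print(s['ee_pos'],s['ee_rot'],s['ft_force'],s['gripper_width'])
E
```

```text
[0.61893913 0.0297237  0.05160804] [-8.99936049e+01  3.76605769e-02  9.44264258e+01] [ 0.05864011  0.26000081 -0.17207702] 0.025890154889888845
```

View pics/p6.png

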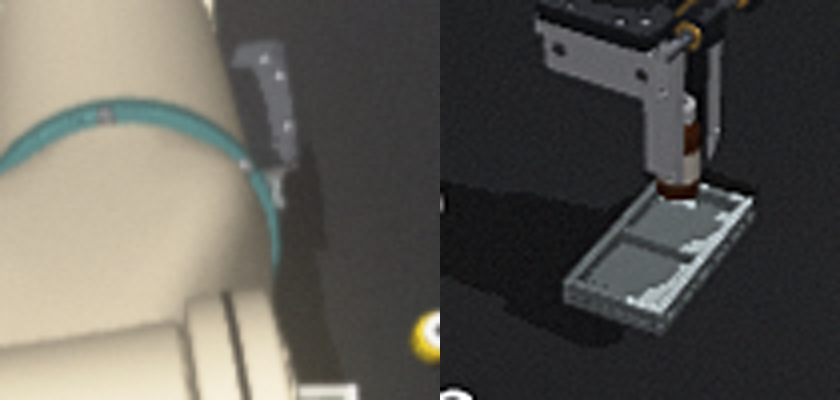

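The vial hangs over the far pocket. Lower and release.

>>> {"op": "apply_moves", "data": {"commands": [{"offset": [0, 0, -0.008], "yaw": 0, "fingers": 1}, {"offset": [0, 0, -0.016], "yaw": 0, "fingers": 1}, {"offset": [0, 0, -0.022], "yaw": 0, "fingers": 1}, {"offset": [0, 0, -0.026], "yaw": 0, "fingers": 1}, {"offset": [0, 0, -0.028], "yaw": 0, "fingers": 1}, {"offset": [0, 0, -0.029], "yaw": 0, "fingers": 1}, {"offset": [0, 0, -0.029], "yaw": 0, "fingers": 1}, {"offset": [0, 0, -0.029], "yaw": 0, "fingers": 1}]}}

```text
time_s: 17.98
ee_pos: [0.6186, 0.0313, 0.0234]
ee_rot: [-90.0, 0.0, 94.5]
ft_force: [-2.6, -0.9, 9.2]
gripper_width: 0.0257
```

>>> {"op": "apply_moves", "data": {"commands": [{"offset": [0, 0, 0], "yaw": 0, "fingers": 0.7}, {"offset": [0, 0, 0], "yaw": 0, "fingers": 0.62}, {"offset": [0, 0, 0], "yaw": 0, "fingers": 0.58}, {"offset": [0, 0, 0], "yaw": 0, "fingers": 0.58}, {"offset": [0, 0, 0.01], "yaw": 0, "fingers": 0.58}, {"offset": [0, 0, 0.03], "yaw": 0, "fingers": 0.58}, {"offset": [0, 0, 0.06], "yaw": 0, "fingers": 0.58}, {"offset": [0, 0, 0.09], "yaw": 0, "fingers": 0.58}, {"offset": [0, 0, 0.11], "yaw": 0, "fingers": 0.58}, {"offset": [0, 0, 0.118], "yaw": 0, "fingers": 0.58}]}}

```text
time_s: 18.82
ee_pos: [0.621, 0.0314, 0.1445]
ee_rot: [-90.3, -0.0, 94.5]
ft_force: [-0.1, 0.5, -0.1]
gripper_width: 0.0394
```

>>> {"op": "apply_moves", "data": {"commands": [{"offset": [-0.008, -0.012, 0], "yaw": 0, "fingers": 0.5}, {"offset": [-0.024, -0.036, 0], "yaw": 0, "fingers": 0.5}, {"offset": [-0.042, -0.063, 0], "yaw": 0, "fingers": 0.5}, {"offset": [-0.06, -0.09, 0], "yaw": 0, "fingers": 0.5}, {"offset": [-0.078, -0.118, 0], "yaw": 0, "fingers": 0.5}, {"offset": [-0.096, -0.145, 0], "yaw": 0, "fingers": 0.5}, {"offset": [-0.114, -0.172, 0], "yaw": 0, "fingers": 0.5}, {"offset": [-0.132, -0.199, 0], "yaw": 0, "fingers": 0.5}, {"offset": [-0.15, -0.226, 0], "yaw": 0, "fingers": 0.5}, {"offset": [-0.164, -0.248, -0.01], "yaw": 0, "fingers": 0.5}, {"offset": [-0.171, -0.2585, -0.03], "yaw": 0, "fingers": 0.5}, {"offset": [-0.171, -0.2585, -0.05], "yaw": 0, "fingers": 0.5}]}}

```text
time_s: 19.82
ee_pos: [0.4435, -0.2313, 0.0893]
ee_rot: [-89.8, 0.1, 94.1]
ft_force: [1.0, 0.4, -0.0]
gripper_width: 0.0468
```

>>> {"op": "apply_moves", "data": {"commands": [{"offset": [0, 0, -0.01], "yaw": 0, "fingers": 0.5}, {"offset": [0, 0, -0.01], "yaw": 0, "fingers": 0.5}]}}

```text
time_s: 19.98
ee_pos: [0.4448, -0.2264, 0.0778]
ee_rot: [-89.7, -0.2, 94.5]
ft_force: [-0.8, 0.2, 0.7]
gripper_width: 0.047
```

```bash
python3 - <<'E'
from h import *
a=cap('top');b=cap('scene')
m=a['color'][170:270,230:340]
o=np.hstack([cv2.resize(m,(440,400)),cv2.resize(b['color'][150:290,110:250],(400,400),interpolation=cv2.INTER_CUBIC)])
cv2.imwrite('pics/p7.png',o[:,:,::-1]); s=robot.read_state();print(s['ee_pos'],s['ee_rot'],s['ft_force'],s['gripper_width'])
E
```

```text
[ 0.44728163 -0.22657331  0.0799627 ] [-8.99067854e+01 -6.49607585e-02  9.45820294e+01] [ 0.20018892 -1.47588768 -0.03666316] 0.046566676703304506
```

View pics/p7.png

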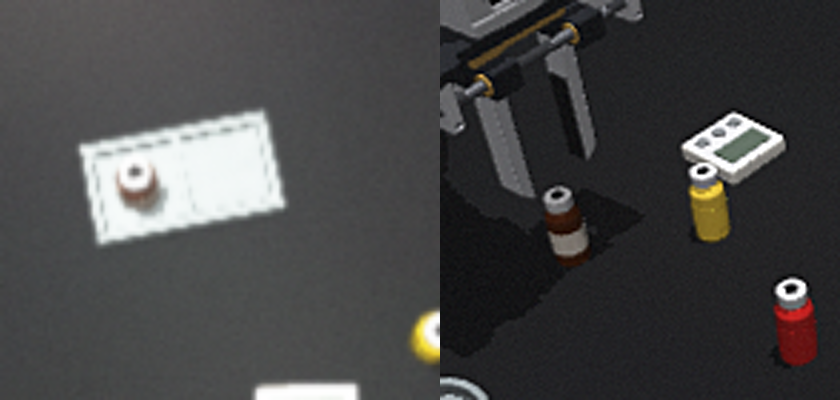

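Vial 1 stands in the left pocket (crop (138,185)), and the fingers are above the second amber vial (crop (558,200)). Grip it.

>>> {"op": "apply_moves", "data": {"commands": [{"offset": [0, 0, -0.015], "yaw": 0, "fingers": 0.5}, {"offset": [0, 0, -0.035], "yaw": 0, "fingers": 0.5}, {"offset": [0, 0, -0.054], "yaw": 0, "fingers": 0.5}, {"offset": [0, 0, -0.064], "yaw": 0, "fingers": 0.5}, {"offset": [0, 0, -0.064], "yaw": 0, "fingers": 0.5}, {"offset": [0, 0, -0.064], "yaw": 0, "fingers": 0.6}, {"offset": [0, 0, -0.064], "yaw": 0, "fingers": 0.7}, {"offset": [0, 0, -0.064], "yaw": 0, "fingers": 0.8}, {"offset": [0, 0, -0.064], "yaw": 0, "fingers": 1}, {"offset": [0, 0, -0.064], "yaw": 0, "fingers": 1}, {"offset": [0, 0, -0.064], "yaw": 0, "fingers": 1}, {"offset": [0, 0, -0.064], "yaw": 0, "fingers": 1}], "force": 10}}

```text
time_s: 21.08
ee_pos: [0.4486, -0.2275, 0.0174]
ee_rot: [-90.1, 0.0, 94.5]
ft_force: [-1.2, -0.5, 6.3]
gripper_width: 0.0259
```

>>> {"op": "apply_moves", "data": {"commands": [{"offset": [0, 0, 0.01], "yaw": 0, "fingers": 1}, {"offset": [0, 0, 0.035], "yaw": 0, "fingers": 1}, {"offset": [0, 0, 0.07], "yaw": 0, "fingers": 1}, {"offset": [0.005, 0.006, 0.095], "yaw": 0, "fingers": 1}, {"offset": [0.018, 0.02, 0.1], "yaw": 0, "fingers": 1}, {"offset": [0.038, 0.043, 0.1], "yaw": 0, "fingers": 1}, {"offset": [0.06, 0.068, 0.1], "yaw": 0, "fingers": 1}, {"offset": [0.082, 0.093, 0.1], "yaw": 0, "fingers": 1}, {"offset": [0.104, 0.118, 0.1], "yaw": 0, "fingers": 1}, {"offset": [0.126, 0.143, 0.1], "yaw": 0, "fingers": 1}, {"offset": [0.148, 0.168, 0.1], "yaw": 0, "fingers": 1}, {"offset": [0.166, 0.188, 0.1], "yaw": 0, "fingers": 1}]}}

```text
time_s: 22.08
ee_pos: [0.6151, -0.0364, 0.1172]
ee_rot: [-90.0, -0.1, 94.6]
ft_force: [0.6, -0.1, -0.8]
gripper_width: 0.0256
```

>>> {"op": "apply_moves", "data": {"commands": [{"offset": [0.009, 0.011, 0], "yaw": 0, "fingers": 1}, {"offset": [0.013, 0.0153, -0.01], "yaw": 0, "fingers": 1}, {"offset": [0.013, 0.0153, -0.03], "yaw": 0, "fingers": 1}, {"offset": [0.013, 0.0153, -0.05], "yaw": 0, "fingers": 1}, {"offset": [0.013, 0.0153, -0.06], "yaw": 0, "fingers": 1}, {"offset": [0.013, 0.0153, -0.065], "yaw": 0, "fingers": 1}, {"offset": [0.013, 0.0153, -0.065], "yaw": 0, "fingers": 1}]}}

```text
time_s: 22.67
ee_pos: [0.6253, -0.0253, 0.0503]
ee_rot: [-89.8, 0.0, 94.4]
ft_force: [0.1, -0.5, -0.7]
gripper_width: 0.0255
```

```bash
python3 - <<'E'
from h import *
b=cap('scene')
o=cv2.resize(b['color'][150:250,230:330],(400,400),interpolation=cv2.INTER_CUBIC)
cv2.imwrite('pics/p8.png',o[:,:,::-1]); s=robot.read_state();print(s['ee_pos'],s['ee_rot'],s['ft_force'],s['gripper_width'])
E
```

```text
[ 0.6262759  -0.02497617  0.05129658] [-8.99372551e+01  1.95528607e-02  9.44569676e+01] [-0.3986279   1.00013576  0.13253067] 0.02559723251980277
```

View pics/p8.png

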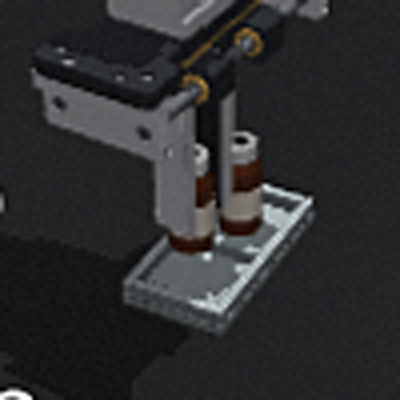

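The second vial is over the near pocket, with a finger passing between the vials clear of vial 1. Lower, open slightly, and lift.

>>> {"op": "apply_moves", "data": {"commands": [{"offset": [0, 0, -0.008], "yaw": 0, "fingers": 1}, {"offset": [0, 0, -0.016], "yaw": 0, "fingers": 1}, {"offset": [0, 0, -0.022], "yaw": 0, "fingers": 1}, {"offset": [0, 0, -0.026], "yaw": 0, "fingers": 1}, {"offset": [0, 0, -0.028], "yaw": 0, "fingers": 1}, {"offset": [0, 0, -0.029], "yaw": 0, "fingers": 1}, {"offset": [0, 0, -0.029], "yaw": 0, "fingers": 1}, {"offset": [0, 0, -0.029], "yaw": 0, "fingers": 1}]}}

```text
time_s: 23.38
ee_pos: [0.6265, -0.0239, 0.0233]
ee_rot: [-90.0, -0.0, 94.5]
ft_force: [-2.7, 0.1, 5.8]
gripper_width: 0.0256
```

>>> {"op": "apply_moves", "data": {"commands": [{"offset": [0, 0, 0], "yaw": 0, "fingers": 0.7}, {"offset": [0, 0, 0], "yaw": 0, "fingers": 0.65}, {"offset": [0, 0, 0], "yaw": 0, "fingers": 0.62}, {"offset": [0, 0, 0], "yaw": 0, "fingers": 0.62}, {"offset": [0, 0, 0.01], "yaw": 0, "fingers": 0.62}, {"offset": [0, 0, 0.03], "yaw": 0, "fingers": 0.62}, {"offset": [0, 0, 0.06], "yaw": 0, "fingers": 0.62}, {"offset": [0, 0, 0.09], "yaw": 0, "fingers": 0.62}, {"offset": [0, 0, 0.12], "yaw": 0, "fingers": 0.62}, {"offset": [0, 0, 0.15], "yaw": 0, "fingers": 0.62}, {"offset": [0, 0, 0.17], "yaw": 0, "fingers": 0.62}, {"offset": [0, 0, 0.178], "yaw": 0, "fingers": 0.62}]}}

```text
time_s: 24.38
ee_pos: [0.6289, -0.024, 0.2048]
ee_rot: [-90.4, 0.0, 94.5]
ft_force: [0.1, 0.1, -0.1]
gripper_width: 0.0357
```

>>> {"op": "apply_moves", "data": {"commands": [{"offset": [-0.008, 0.01, 0], "yaw": 0, "fingers": 0.15}, {"offset": [-0.023, 0.03, 0], "yaw": 0, "fingers": 0.15}, {"offset": [-0.042, 0.055, 0], "yaw": 0, "fingers": 0.15}, {"offset": [-0.062, 0.081, 0], "yaw": 0, "fingers": 0.15}, {"offset": [-0.082, 0.107, 0], "yaw": 0, "fingers": 0.15}, {"offset": [-0.102, 0.133, 0], "yaw": 0, "fingers": 0.15}, {"offset": [-0.122, 0.159, 0], "yaw": 0, "fingers": 0.15}, {"offset": [-0.142, 0.185, 0], "yaw": 0, "fingers": 0.15}, {"offset": [-0.16, 0.209, 0], "yaw": 0, "fingers": 0.15}, {"offset": [-0.171, 0.223, 0], "yaw": 0, "fingers": 0.15}, {"offset": [-0.1735, 0.2272, -0.02], "yaw": 0, "fingers": 0.15}, {"offset": [-0.1735, 0.2272, -0.05], "yaw": 0, "fingers": 0.15}]}}

```text
time_s: 25.38
ee_pos: [0.4519, 0.2065, 0.1508]
ee_rot: [-90.1, -0.1, 94.8]
ft_force: [0.5, -0.1, 0.1]
gripper_width: 0.0803
```

>>> {"op": "apply_moves", "data": {"commands": [{"offset": [0, 0, -0.025], "yaw": 0, "fingers": 0.15}, {"offset": [0, 0, -0.025], "yaw": 0, "fingers": 0.15}]}}

```text
time_s: 25.55
ee_pos: [0.4481, 0.2019, 0.1207]
ee_rot: [-89.4, 0.2, 94.6]
ft_force: [-0.2, -0.5, 0.1]
gripper_width: 0.08
```

```bash
python3 - <<'E'
from h import *
a=cap('top');b=cap('scene')
m=a['color'][170:270,230:340]
o=np.hstack([cv2.resize(m,(440,400)),cv2.resize(b['color'][70:190,220:340],(400,400),interpolation=cv2.INTER_CUBIC)])
cv2.imwrite('pics/p9.png',o[:,:,::-1]); s=robot.read_state();print(s['ee_pos'],s['ee_rot'],s['ft_force'],s['gripper_width'])
E
```

```text
[0.45140704 0.20291818 0.12436935] [-8.97661129e+01  8.11510730e-02  9.45649101e+01] [-0.04897964  0.25242003 -0.30895586] 0.0798336770548438
```

View pics/p9.png

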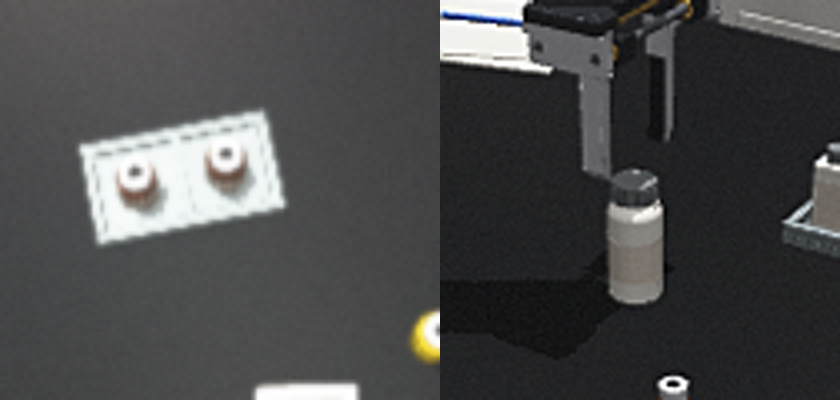

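Both vials stand in their pockets. The bottle cap at crop (636,185) sits between the open fingers. Lower and grip.

>>> {"op": "apply_moves", "data": {"commands": [{"offset": [0, 0, -0.015], "yaw": 0, "fingers": 0.15}, {"offset": [0, 0, -0.035], "yaw": 0, "fingers": 0.15}, {"offset": [0, 0, -0.06], "yaw": 0, "fingers": 0.15}, {"offset": [0, 0, -0.078], "yaw": 0, "fingers": 0.15}, {"offset": [0, 0, -0.085], "yaw": 0, "fingers": 0.15}, {"offset": [0, 0, -0.085], "yaw": 0, "fingers": 0.3}, {"offset": [0, 0, -0.085], "yaw": 0, "fingers": 0.4}, {"offset": [0, 0, -0.085], "yaw": 0, "fingers": 0.5}, {"offset": [0, 0, -0.085], "yaw": 0, "fingers": 0.6}, {"offset": [0, 0, -0.085], "yaw": 0, "fingers": 1}, {"offset": [0, 0, -0.085], "yaw": 0, "fingers": 1}, {"offset": [0, 0, -0.085], "yaw": 0, "fingers": 1}], "force": 15}}

```text
time_s: 26.65
ee_pos: [0.454, 0.2036, 0.0413]
ee_rot: [-90.1, -0.0, 94.5]
ft_force: [-1.3, -0.3, 6.3]
gripper_width: 0.0457
```

>>> {"op": "apply_moves", "data": {"commands": [{"offset": [0, 0, 0.01], "yaw": 0, "fingers": 1}, {"offset": [0, 0, 0.035], "yaw": 0, "fingers": 1}, {"offset": [0, 0, 0.07], "yaw": 0, "fingers": 1}, {"offset": [0, -0.002, 0.1], "yaw": 0, "fingers": 1}, {"offset": [0.001, -0.01, 0.11], "yaw": 0, "fingers": 1}, {"offset": [0.003, -0.028, 0.11], "yaw": 0, "fingers": 1}, {"offset": [0.005, -0.053, 0.11], "yaw": 0, "fingers": 1}, {"offset": [0.008, -0.083, 0.11], "yaw": 0, "fingers": 1}, {"offset": [0.011, -0.113, 0.11], "yaw": 0, "fingers": 1}, {"offset": [0.014, -0.143, 0.11], "yaw": 0, "fingers": 1}, {"offset": [0.017, -0.173, 0.11], "yaw": 0, "fingers": 1}, {"offset": [0.02, -0.203, 0.11], "yaw": 0, "fingers": 1}]}}

```text
time_s: 27.65
ee_pos: [0.4725, -0.0017, 0.1502]
ee_rot: [-89.9, 0.0, 94.5]
ft_force: [0.4, 0.2, -0.9]
gripper_width: 0.0458
```

>>> {"op": "apply_moves", "data": {"commands": [{"offset": [0.003, -0.03, 0], "yaw": 0, "fingers": 1}, {"offset": [0.006, -0.06, 0], "yaw": 0, "fingers": 1}, {"offset": [0.009, -0.09, 0], "yaw": 0, "fingers": 1}, {"offset": [0.012, -0.12, 0], "yaw": 0, "fingers": 1}, {"offset": [0.015, -0.15, 0], "yaw": 0, "fingers": 1}, {"offset": [0.018, -0.18, 0], "yaw": 0, "fingers": 1}, {"offset": [0.021, -0.21, 0], "yaw": 0, "fingers": 1}, {"offset": [0.024, -0.24, 0], "yaw": 0, "fingers": 1}, {"offset": [0.027, -0.27, 0], "yaw": 0, "fingers": 1}, {"offset": [0.03, -0.3, 0], "yaw": 0, "fingers": 1}, {"offset": [0.033, -0.33, 0], "yaw": 0, "fingers": 1}, {"offset": [0.036, -0.358, 0], "yaw": 0, "fingers": 1}]}}

```text
time_s: 28.65
ee_pos: [0.508, -0.3597, 0.1499]
ee_rot: [-89.9, -0.0, 94.5]
ft_force: [0.4, 0.1, -1.2]
gripper_width: 0.0456
```

>>> {"op": "apply_moves", "data": {"commands": [{"offset": [0.002, -0.022, 0], "yaw": 0, "fingers": 1}, {"offset": [0.003, -0.034, -0.008], "yaw": 0, "fingers": 1}, {"offset": [0.003, -0.034, -0.025], "yaw": 0, "fingers": 1}, {"offset": [0.003, -0.034, -0.05], "yaw": 0, "fingers": 1}, {"offset": [0.003, -0.034, -0.07], "yaw": 0, "fingers": 1}, {"offset": [0.003, -0.034, -0.08], "yaw": 0, "fingers": 1}, {"offset": [0.003, -0.034, -0.08], "yaw": 0, "fingers": 1}]}}

```text
time_s: 29.23
ee_pos: [0.5101, -0.3896, 0.0673]
ee_rot: [-89.7, -0.3, 94.6]
ft_force: [-0.4, -0.3, -0.9]
gripper_width: 0.0458
```

```bash
python3 - <<'E'
from h import *
a=cap('top');b=cap('scene')
m=a['color'][200:300,380:490]
o=np.hstack([cv2.resize(m,(440,400)),cv2.resize(b['color'][220:350,40:170],(400,400),interpolation=cv2.INTER_CUBIC)])
cv2.imwrite('pics/p10.png',o[:,:,::-1]); s=robot.read_state();print(s['ee_pos'],s['ee_rot'],s['ft_force'],s['gripper_width'])
p=s['ee_pos'];print(proj(b,[[p[0],p[1],p[2]-.0413],[p[0],p[1],.005]]))
E
```

```text
[ 0.51236107 -0.39133396  0.07044657] [-8.99756302e+01 -2.87879872e-02  9.45529471e+01] [ 0.61077704 -0.41252836 -0.23168028] 0.045559445067377524
[[104.65015946 292.42802939]
 [108.47978208 301.18543592]]
```

View pics/p10.png

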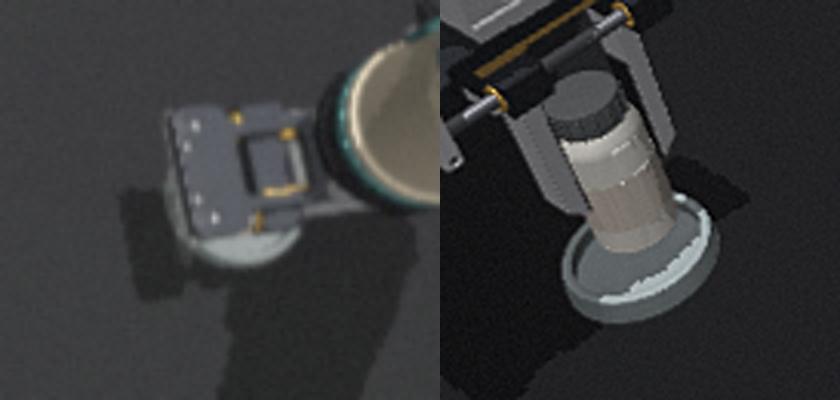

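The bottle is just above the dish but about 5 mm toward +y of the dish centre. I estimate the centre at (0.513,-0.397), with both views agreeing. I'll correct that while lowering.

>>> {"op": "apply_moves", "data": {"commands": [{"offset": [0.001, -0.005, 0], "yaw": 0, "fingers": 1}, {"offset": [0.001, -0.005, -0.006], "yaw": 0, "fingers": 1}, {"offset": [0.001, -0.005, -0.013], "yaw": 0, "fingers": 1}, {"offset": [0.001, -0.005, -0.019], "yaw": 0, "fingers": 1}, {"offset": [0.001, -0.005, -0.023], "yaw": 0, "fingers": 1}, {"offset": [0.001, -0.005, -0.025], "yaw": 0, "fingers": 1}, {"offset": [0.001, -0.005, -0.025], "yaw": 0, "fingers": 1}, {"offset": [0.001, -0.005, -0.025], "yaw": 0, "fingers": 1}]}}

```text
time_s: 30.0
ee_pos: [0.513, -0.396, 0.0461]
ee_rot: [-90.0, -0.1, 94.5]
ft_force: [-2.5, 2.3, 5.9]
gripper_width: 0.0459
```

>>> {"op": "apply_moves", "data": {"commands": [{"offset": [0, 0, 0], "yaw": 0, "fingers": 0.45}, {"offset": [0, 0, 0], "yaw": 0, "fingers": 0.3}, {"offset": [0, 0, 0], "yaw": 0, "fingers": 0.15}, {"offset": [0, 0, 0], "yaw": 0, "fingers": 0.15}, {"offset": [0, 0, 0], "yaw": 0, "fingers": 0.15}, {"offset": [0, 0, 0.02], "yaw": 0, "fingers": 0.15}, {"offset": [0, 0, 0.05], "yaw": 0, "fingers": 0.15}, {"offset": [0, 0, 0.08], "yaw": 0, "fingers": 0.15}, {"offset": [0, 0, 0.11], "yaw": 0, "fingers": 0.15}, {"offset": [0, 0, 0.14], "yaw": 0, "fingers": 0.15}, {"offset": [0, 0, 0.16], "yaw": 0, "fingers": 0.15}, {"offset": [0, 0, 0.16], "yaw": 0, "fingers": 0.15}]}}

```text
time_s: 31.0
ee_pos: [0.5159, -0.3986, 0.2107]
ee_rot: [-90.4, 0.3, 94.5]
ft_force: [0.6, -1.0, -0.8]
gripper_width: 0.0799
```

>>> {"op": "apply_moves", "data": {"commands": [{"offset": [-0.03, 0, 0], "yaw": 0, "fingers": 0.15}, {"offset": [-0.06, 0, 0], "yaw": 0, "fingers": 0.15}, {"offset": [-0.09, 0, 0], "yaw": 0, "fingers": 0.15}, {"offset": [-0.11, 0, 0], "yaw": 0, "fingers": 0.15}, {"offset": [-0.12, 0, 0], "yaw": 0, "fingers": 0.15}, {"offset": [-0.12, 0, 0], "yaw": 0, "fingers": 0.15}, {"offset": [-0.12, 0, 0], "yaw": 0, "fingers": 0.15}]}}

```text
time_s: 31.58
ee_pos: [0.3942, -0.3967, 0.2053]
ee_rot: [-90.1, -0.0, 94.5]
ft_force: [-0.1, -0.5, -0.3]
gripper_width: 0.0799
```

```bash
python3 - <<'E'
from h import *
a=cap('top');b=cap('scene')
o=np.vstack([cv2.resize(a['color'][120:310],(800,271)),cv2.resize(b['color'][90:340,60:410],(455,325))if 0 else cv2.resize(b['color'][90:340],(800,320))[:, :]])
cv2.imwrite('pics/final.png',o[:,:,::-1]); s=robot.read_state();print(s['time_s'],s['ee_pos'],s['ft_force'])
E
```

```text
31.6833 [ 0.39533008 -0.3963664   0.20527416] [0.74721234 0.4228448  0.41662651]
```

View pics/final.png

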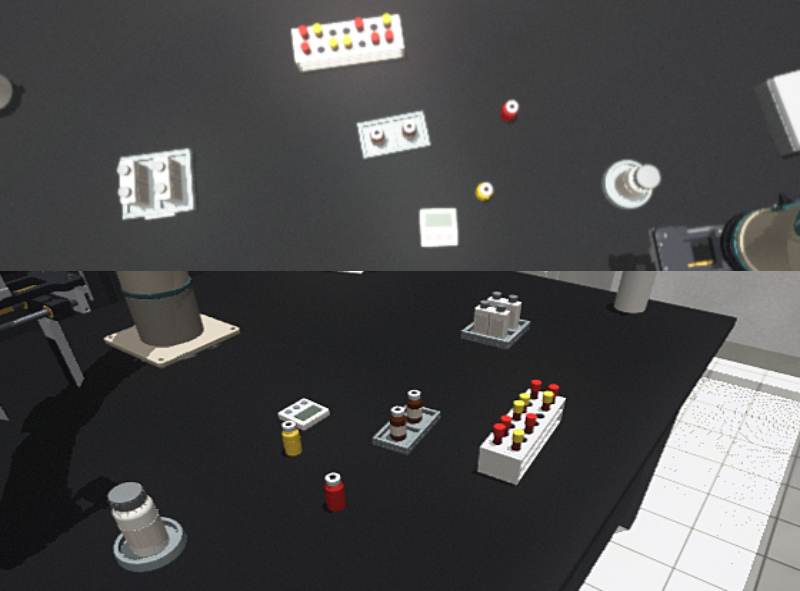

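The final view shows both packs upright in the rack, both amber vials in the tray pockets and the bottle standing in the dish. The tube rack, timer and decoys look untouched. Handing in.

```bash
python3 -c "
from bench import robot
print(robot.job_done())"
```

```text
the job is handed in; nothing more can be done
None
```

The job is done and handed in at about 32 s of robot time (limit 128 s). I followed the order asked:
1. **Packs:** both stand in the rack, one to a bay.
2. **Vials:** both amber vials stand in the tray, one to a pocket. The red and yellow look-alikes were left alone.
3. **Wash bottle:** it stands in its dish. I shifted it 5 mm on the way down, because the close view showed it off centre.

**Last checks:** the final top and scene pictures show all five items upright in their places, and the arm is clear of everything. Each item was lowered until it touched, with 6 to 9 N at contact, before I let go. The tube rack, timer and look-alikes look unmoved by eye, but I did not re-measure them. No check failed. The only disagreement was the first dish position, which was about 2–5 mm out in y.

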